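Press a round flask into the sprung ring of an engraving box and hold it there

ROBOT

A 7-joint arm with a two-finger parallel gripper is mounted at the origin on the work surface. World frame = base frame: x ahead of the robot, y to its left, z up, the work surface at z = 0. Lengths are in m, angles in rad, forces in N, time in s.
With the tool pointing down it reaches from about 0.425 to 0.925 m from the base axis. Payload 6.8 kg.
Tool frame: the origin (TCP) lies between the finger pads; the fingertips stand 11 mm ahead of it and the grasp point (between the pads) lies 8 mm behind it; z points along the fingers, y is the line along which they close (so a half turn about z gives the same grasp; the last joint's range is limited). The gripper opens to 85 mm and grips with 20 to 120 N. Pads are 22 mm wide; open, the fingers measure 114 mm over their backs; the gripper's body (76 mm by 85 mm) begins 54 mm behind the grasp point. The pads swing forward as they close: fully open they stand 13 mm farther back than shut.
Start: joints at [-1.338, 0.477, 0.022, 1.555, -0.011, 1.109, -0.083], TCP at [0.226, 0.636, 0.242] pointing down, gripper open.
Joint ranges: [-2.96, 2.96], [-0.34, 2.1], [-1.41, 1.46], [0.24, 2.44], [-1.37, 4.51], [0.17, 1.92], [-2.96, 2.96]. Speed limits (rad/s): [2.39, 2.39, 3.14, 3.14, 3.14, 3.14, 3.14].

INTERFACE

Orientations are given as a rotation vector (axis times angle).
In Python, from bench import r gives the robot as it stands.
- The arm moves only by the tool send_rows, never from a script. Its argument "deltas" is a list of rows, each an object of numbers: "dx", "dy", "dz": the shift along the world's x, y, z in mm; "rx", "ry", "rz": the turn, a rotation vector about the world's x, y, z in degrees. A call has 1 to 5 rows; each row is the pose to reach, as a shift and turn from the pose commanded when the call began; what a row does not reach only later rows make up. A row lasts 1/12 s, in which the tool goes at most 41.7 mm and 7.16 degrees, less where a joint would pass 70% of its speed; a pose out of reach is approached as far as the arm can. A call with a gripper value outside its range is refused whole. "jaw" is the finger opening in mm, from 0 to 85.4, set as the call begins (left out, the last holds). The fingers move at their own pace and stop on an object; "newtons" is the grip in N (left out, the last holds). Time passes only in rows, so rows that repeat a pose let the fingers close. It gives the time, the measured TCP pose, the force, the opening and the grip force at its end, in the units of the state.
- r.get_obs(): the state, without advancing time (a new reading comes with each control period).
- r.grab_frame(name): name is "scene" or "side" or "wrist"; returns a dict with "frame" (384x512x3 uint8, blue, green, red), "z_map" (384x512 float32, m along the optical axis (not along the pixel's ray), 0 where there is no reading), "vertical_fov" (degrees; the focal length in pixels is half the picture's height over the tangent of half this angle, whatever the lens; pixels are square), "cx", "cy" (the principal point, pixels), "distortion" ([k1, k2, p1, p2, k3] as OpenCV has them; the pictures are not rectified), "xyz" and "orientation" of the camera in the world. Camera axes: x right, y down, z forward; pixel columns grow to the right and rows downward; lengths in m; the calibration is good to about 2 mm. A picture is of the moment at which its call begins.
- r.hand_in(): hands the job in; it is judged then, once.
The state is a dict: "clock": time; "joints": joint angles; "qvel": joint speeds; "tau": joint torques, N m; "tcp_pos": TCP position; "orientation": TCP orientation; "contact_force": force on the tool from outside, world axes, zero at the start; "moment": the same for the moment, N m; "grip_width": finger opening in m; "gripper_force": force on a finger pad.
Only numpy, scipy, OpenCV 4.12 (cv2) and the standard library are available. Lean on these libraries where they do the work, as an engineer would, in place of code of your own. Each camera call takes 0.05 s, during which the arm holds its last target. There are 200 camera calls.

TASK

Slide the clear cover of the little engraving box fully open, then take the round-bottomed glass flask out of its cork ring, set it upright in the sprung metal ring inside the box and press it straight down until the ring has sunk most of the way. Finish while the gripper is still holding the flask pressed down there: do not let go or ease off. Leave the other bottle, the pliers and the spool alone.

Things in the scene. Friction and masses are not known exactly. Their poses are not given: they have to be found in the camera images.
- box: Plywood engraving box, fixed to the table, 150 (its x) by 290 (its y) mm, walls 8 mm thick, wall tops 80 mm above the table (metal cover rails on the long walls reach 90 mm). Origin at the centre of its underside, z up. A cross wall divides it into two equal bays; the sprung ring cradle stands in the middle of the bay on its -y side, 72 mm from the box's centre. A small engraving spindle on the +x wall ends 5 mm short of a seated flask. The other bay is empty.
- cover (a joint): How far the clear sliding cover has moved along its track, in m, towards the box's +y: 0 = shut over the cradle bay, 0.140 = fully open at its stop. It stays where it is left; about 1.5 N of friction. The cover is a 144 by 142 mm sheet, its top face 88 mm above the table.
- cover_handle (a point): Top centre of the dark wooden grip bar on the cover, 124 mm above the table. The bar is 60 mm long along the box's x, 14 mm thick along the box's y and stands 36 mm above the sheet. Moves with the cover; axes are the box's axes.
- cradle_ring (a point): Centre of the sprung ring's upper face, 50 mm above the table when not pressed; moves down with the ring; axes are the box's axes. The level metal ring measures 72 mm outside, 48 mm inside, 10 mm high, with three spring cups of 16 mm diameter around it, 46 mm from its centre, which stand 10 mm higher than the ring's upper face. A seated flask has its ball centre 24 mm above the ring's upper face.
- cradle (a joint): How far the ring is pressed down, in m: 0 = up, 0.018 = at its bottom stop. Straight down only; the spring begins to give at about 4 N and takes about 13 N at the stop (500 N/m), so the flask's own weight does not move it. It springs back up when let go.
- flask: Round-bottomed amber glass flask with a weighted base, about 0.14 kg, loose. Ball 68 mm in diameter, straight round neck 22 mm in diameter from 66 to 121 mm above the origin, then a lip 28 mm in diameter up to 127 mm. Origin at the lowest point of the ball, z along the neck. It starts upright in the cork ring, origin 17 mm above the table.
- flask_center (a point): Centre of the flask's ball, on its axis, 34 mm above the flask's origin.
- stand: Cork ring on which the flask starts, fixed to the table, 80 mm outside, 44 mm inside, 25 mm high. Origin at the centre of its underside.
- jar: Bystander: flat-bottomed amber glass bottle with a wooden cap, 68 mm in diameter, 110 mm high, on the table on the other side of the box from the flask. Origin at the centre of its underside.
- pliers: Bystander: pliers lying on the table in front of the box, about 150 mm long and 12 mm high. Origin near their middle.
- spool: Bystander: small wooden spool standing beyond the box, 40 mm in diameter, 42 mm high. Origin at the centre of its underside.
Not all that is in view belongs to the job. Leave any purple look-alike of the flask alone. Of the things that look like the stand, the smaller one is meant.

How it is judged:
By the outcome, as a careful person would: the job done as asked, in the order asked, and still so for the second after the job is handed in, while the arm keeps its last pose, push and grip.
It also fails if it takes over 51 s, if anything falls off the work surface, if the arm or the gripper's body presses on something with over 40 N, if the wrist force passes 120 N, or if a joint passes its speed limit or range.

## Working session

There is one attempt and no reset: what is moved stays moved. The work goes in short steps, Python scripts to look and compute and a tool call to move; the robot and the scene stay as the last step left them, time stands still between calls to the robot, and variables do not carry over. Pictures are saved under pics/ and viewed, at most 10 in all, crops included, and the job is handed in when it is done.

Besides the shell and the picture viewer there is one more tool, called after ">>>" as name([rows], argument=value, ...), one row to a line, values as JSON. send_rows: Moves the arm, as the interface text tells. Its arguments: {"type":"object","properties":{"deltas":{"type":"array","items":{"type":"object","properties":{"dx":{"type":"number"},"dy":{"type":"number"},"dz":{"type":"number"},"rx":{"type":"number"},"ry":{"type":"number"},"rz":{"type":"number"}}}},"jaw":{"type":"number"},"newtons":{"type":"number"}},"required":["deltas"]}

```bash
mkdir -p pics; cat > h.py <<'E'
import numpy as np, cv2
from scipy.spatial.transform import Rotation as R
from bench import r
def grab(n):
    g=r.grab_frame(n); np.savez(f'/tmp/{n}.npz',**{k:np.array(v) for k,v in g.items()}); return g
def cloud(g):
    z=np.array(g['z_map']);H,W=z.shape
    f=H/2/np.tan(np.radians(float(g['vertical_fov']))/2)
    K=np.array([[f,0,float(g['cx'])],[0,f,float(g['cy'])],[0,0,1]])
    u,v=np.meshgrid(np.arange(W),np.arange(H))
    p=cv2.undistortPoints(np.stack([u,v],-1).reshape(-1,1,2).astype(float),K,np.array(g['distortion'],float)).reshape(H,W,2)
    P=np.dstack([p[...,0]*z,p[...,1]*z,z])
    o=np.array(g['orientation'],float)
    M=R.from_rotvec(o).as_matrix() if o.size==3 else (R.from_quat(o).as_matrix() if o.size==4 else o)
    X=P@M.T+np.array(g['xyz']); X[z==0]=np.nan
    return X
E
python3 - <<'E'
from h import *
a=grab('scene');b=grab('side')
for n,g in(('scene',a),('side',b)):
    cv2.imwrite(f'pics/{n}0.png',g['frame'].astype(np.uint8)); print(n,g['xyz'],g['orientation'],g['vertical_fov'])
print(r.get_obs())
E
```

```text
scene [1.17119474 0.03752058 0.90011126] [-1.87457102 -1.83458768  0.60695738] 53.388734905643844
side [0.25843024 0.46977563 0.69272143] [-0.9036222   2.56059045 -1.00040541] 56.75572187062334
{'clock': 0.1, 'joints': array([-1.3380769 ,  0.47773819,  0.02235115,  1.55632633, -0.01149827,
        1.10929983, -0.08310081]), 'qvel': array([ 0.00085269, -0.00262936, -0.00135353, -0.00356742, -0.00083402,
        0.00123128, -0.00013281]), 'tau': array([ 3.93833499e-03, -5.97758925e+01,  1.61354821e+00, -2.81955171e+01,
        1.29009364e-02,  5.02801646e-03,  2.84422401e-05]), 'tcp_pos': array([0.22547025, 0.63569494, 0.24142026]), 'orientation': array([-5.32724534e-01, -3.09593800e+00,  2.56986297e-03]), 'contact_force': array([-0.47631044,  0.40444834, -0.51721922]), 'moment': array([-0.04716445, -0.00396507,  0.00360534]), 'gripper_force': 0.0, 'grip_width': 0.08539648567516787}
```

View pics/scene0.png

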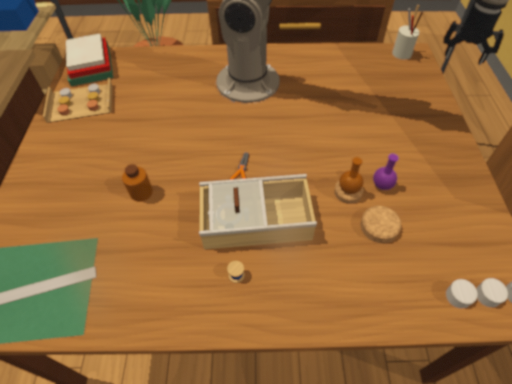

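View pics/side0.png

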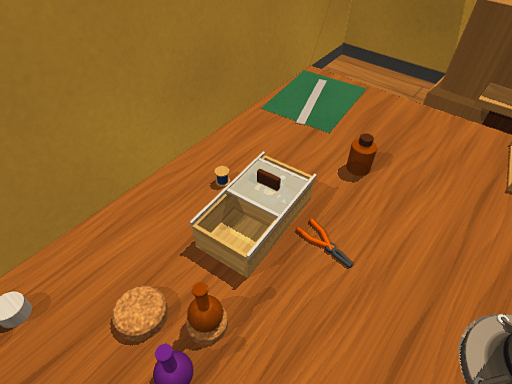

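The scene view shows the box at (258,212) with the cover and its grip bar at (237,200) over the left bay. The flask sits in the cork ring at (351,185), with the purple look-alike at (386,175). The jar is at (137,183), the pliers at (242,165) and the spool at (236,271).

```bash
python3 - <<'E'
from h import *
L=lambda n:dict(np.load(f'/tmp/{n}.npz'))
A={n:L(n) for n in('scene','side')}
for n,g in A.items():
    X=cloud(g);f=g['frame'].astype(int)
    Z=X[...,2]
    w=X[(X[...,0]>.3)&(X[...,0]<.95)&(abs(X[...,1])<.35)]
    # table check
    t=X[(abs(Z)<.01)&(X[...,0]>.4)&(X[...,0]<.9)]; print(n,'table z',np.median(t[:,2]))
    vu={'scene':dict(fl=(351,165,375,145),hd=(237,200,0,0)),'side':{}}
    # box points: z 74..95
    m=(Z>.075)&(Z<.096)&(X[...,0]>.4)&(X[...,0]<.8)&(X[...,1]<.15)&(X[...,1]>-.25)
    m=cv2.morphologyEx(m.astype(np.uint8),cv2.MORPH_OPEN,np.ones((2,2)))
    k,lab,st,c=cv2.connectedComponentsWithStats(m)
    i=1+np.argmax(st[1:,4]); q=X[lab==i]
    rc=cv2.minAreaRect(q[:,:2].astype(np.float32)); print('box rect',rc,len(q), 'bounds',q.min(0),q.max(0))
    h=X[(Z>.108)&(Z<.135)&(X[...,0]>.4)&(X[...,0]<.8)&(X[...,1]<.12)&(X[...,1]>-.18)]
    print('handle',len(h),h.mean(0) if len(h) else 0,cv2.minAreaRect(h[:,:2].astype(np.float32)) if len(h) else 0)
    # tall things y>.12
    m=(Z>.03)&(Z<.2)&(X[...,1]>.1)&(X[...,1]<.5)&(X[...,0]>.35)&(X[...,0]<.9)
    k,lab,st,c=cv2.connectedComponentsWithStats(m.astype(np.uint8))
    for i in range(1,k):
        if st[i,4]>40:
            q=X[lab==i]; col=f[lab==i].mean(0)
            nk=q[q[:,2]>.09]; b=q[(q[:,2]<.078)]
            # sphere fit r=.034 to ball
            from scipy.optimize import least_squares
            s=least_squares(lambda p:np.linalg.norm(b-p,axis=1)-.034,[*b.mean(0)[:2],.051],loss='soft_l1',f_scale=.002)
            print('tall',c[i],st[i,4],col.round(),'neck',nk.mean(0),'top',q[:,2].max(),'sphere',s.x,s.cost)
E
```

```text
scene table z -4.0488962170848186e-05
box rect ((0.6089777946472168, 0.020855262875556946), (0.1583915501832962, 0.2745538353919983), 4.1890740394592285) 3486 bounds [nan nan nan] [nan nan nan]
handle 125 [ 0.61605645 -0.0216425   0.12212288] ((0.6120775938034058, -0.02210552617907524), (0.059630971401929855, 0.013911913149058819), 4.3036980628967285)
tall [386.41444867 172.92775665] 526 [103.  54. 113.] neck [0.49682906 0.3971709  0.11678426] top 0.1312917378069518 sphere [0.49182722 0.40142872 0.03398336] 0.0005264136990081895
tall [352.08798646 177.7072758 ] 591 [ 23.  75. 134.] neck [0.52264984 0.29336713 0.12676971] top 0.1468058076558354 sphere [0.51684714 0.29564194 0.05046197] 0.0002463186404556371
tall [299.49195171 204.97887324] 994 [ 91. 132. 161.] neck [0.61294159 0.13546252 0.09122863] top 0.09415240413074433 sphere [0.6019404  0.13751121 0.05413302] 0.038907310593682076
tall [381.65303594 220.75216853] 807 [ 89. 149. 201.] neck [nan nan nan] top 0.037698215545755476 sphere [0.63630798 0.36327454 0.04915937] 0.011318284381337333
tall [453.92307692 291.72307692] 65 [162. 
[... 632 characters left out ...]
 [0.51526708 0.29674817 0.13061302] top 0.1471108325696947 sphere [0.51942891 0.29386812 0.05126869] 0.0001789701461980273
tall [138.155521   309.49455677] 1929 [ 63. 133. 205.] neck [nan nan nan] top 0.03782157151092502 sphere [0.63435579 0.36516501 0.04905064] 0.029436778050490626
tall [ 19.6741573  297.29213483] 89 [167. 190. 206.] neck [nan nan nan] top 0.039335526441419244 sphere [0.83621656 0.4984676  0.06826217] 0.00017944933522993283
tall [171.52735924 366.19825535] 1261 [103.  32.  95.] neck [0.49187206 0.4018277  0.12132926] top 0.13036071644467861 sphere [0.49516333 0.40108125 0.0346987 ] 0.0005547857552725441<stdin>:29: RuntimeWarning: Mean of empty slice.
  ret = um.true_divide(
```

>>> send_rows([
  {"dx":20,"dy":-34,"rz":5},
  {"dx":40,"dy":-68,"rz":10},
  {"dx":60,"dy":-102,"rz":15},
  {"dx":80,"dy":-136,"rz":20},
  {"dx":100,"dy":-170,"rz":24},
], jaw=50, newtons=30)

```text
$.deltas[0]: bad value
```

>>> send_rows([
  {"dx":20,"dy":-34},
  {"dx":40,"dy":-68},
  {"dx":60,"dy":-102},
  {"dx":80,"dy":-136},
  {"dx":100,"dy":-170},
])

```text
$.deltas[0]: bad value
```

>>> send_rows([
  {"dx":20,"dy":-34},
  {"dx":40,"dy":-68},
  {"dx":60,"dy":-102},
  {"dx":80,"dy":-136},
  {"dx":100,"dy":-170},
])

```text
$.deltas[0]: bad value
```

>>> send_rows([
  {"dx":20,"dy":-34},
  {"dx":40,"dy":-68},
  {"dx":60,"dy":-102},
  {"dx":85,"dy":-140},
  {"dx":86,"dy":-147},
])

```text
$.deltas[0]: bad value
```

All six keys seem to be needed.

>>> send_rows([
  {"dx":20,"dy":-34,"dz":0,"rx":0,"ry":0,"rz":5},
  {"dx":40,"dy":-68,"dz":0,"rx":0,"ry":0,"rz":10},
  {"dx":60,"dy":-102,"dz":0,"rx":0,"ry":0,"rz":15},
  {"dx":80,"dy":-136,"dz":0,"rx":0,"ry":0,"rz":20},
  {"dx":100,"dy":-170,"dz":0,"rx":0,"ry":0,"rz":24},
], jaw=50, newtons=30)

```text
clock: 0.52
tcp_pos: [0.3261, 0.4642, 0.2419]
orientation: [0.13, -3.139, 0.001]
contact_force: [0.7, 1.5, 0.3]
grip_width: 0.0499
gripper_force: 0.0
```

>>> send_rows([
  {"dx":20,"dy":-34,"dz":0,"rx":0,"ry":0,"rz":0},
  {"dx":40,"dy":-68,"dz":0,"rx":0,"ry":0,"rz":0},
  {"dx":60,"dy":-102,"dz":0,"rx":0,"ry":0,"rz":0},
  {"dx":80,"dy":-136,"dz":0,"rx":0,"ry":0,"rz":0},
  {"dx":100,"dy":-170,"dz":0,"rx":0,"ry":0,"rz":0},
])

```text
clock: 0.93
tcp_pos: [0.4261, 0.2942, 0.2422]
orientation: [0.123, -3.139, 0.0]
contact_force: [0.8, -0.1, -0.4]
grip_width: 0.0498
gripper_force: 0.0
```

>>> send_rows([
  {"dx":20,"dy":-34,"dz":0,"rx":0,"ry":0,"rz":0},
  {"dx":40,"dy":-68,"dz":0,"rx":0,"ry":0,"rz":0},
  {"dx":60,"dy":-102,"dz":0,"rx":0,"ry":0,"rz":0},
  {"dx":80,"dy":-136,"dz":0,"rx":0,"ry":0,"rz":0},
  {"dx":100,"dy":-170,"dz":0,"rx":0,"ry":0,"rz":0},
])

```text
clock: 1.35
tcp_pos: [0.526, 0.1243, 0.2422]
orientation: [0.123, -3.139, 0.0]
contact_force: [0.1, -0.3, 0.5]
grip_width: 0.05
gripper_force: 0.0
```

>>> send_rows([
  {"dx":20,"dy":-34,"dz":-10,"rx":0,"ry":0,"rz":0},
  {"dx":40,"dy":-68,"dz":-20,"rx":0,"ry":0,"rz":0},
  {"dx":60,"dy":-102,"dz":-30,"rx":0,"ry":0,"rz":0},
  {"dx":80,"dy":-136,"dz":-40,"rx":0,"ry":0,"rz":0},
  {"dx":86,"dy":-147,"dz":-50,"rx":0,"ry":0,"rz":0},
])

```text
clock: 1.77
tcp_pos: [0.6134, -0.028, 0.1918]
orientation: [-0.112, 3.138, -0.006]
contact_force: [0.0, -0.9, 0.7]
grip_width: 0.0503
gripper_force: 0.0
```

```bash
python3 - <<'E'
from h import *
o=r.get_obs();print(o['clock'],o['tcp_pos'],o['orientation'],o['joints'])
g=grab('wrist');cv2.imwrite('pics/w1.png',g['frame'].astype(np.uint8))
X=cloud(g);Z=X[...,2]
h=X[(Z>.11)&(Z<.132)&(abs(X[...,0]-.611)<.05)&(abs(X[...,1]+.021)<.05)]
print(len(h));
if len(h)>20: print(h.mean(0),cv2.minAreaRect(h[:,:2].astype(np.float32)))
E
```

```text
1.7667 [ 0.61339295 -0.02797452  0.19176425] [-0.11166706  3.13836451 -0.00575573] [-0.24987822  0.43385685  0.25403328  1.77240022 -0.12574379  0.95009503
  1.69667246]
1370
[ 0.60960958 -0.02334806  0.12303957] ((0.6116340160369873, -0.022983618080615997), (0.05931665003299713, 0.01353650912642479), 4.049122333526611)
```

View pics/w1.png

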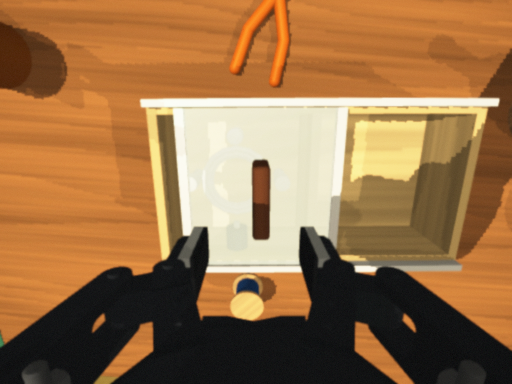

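The wrist view shows the grip bar at (261,200) between the open fingers. The ring is faintly visible through the cover at (235,180), and the +y bay is empty at (410,180). I'll lower onto the bar and close.

>>> send_rows([
  {"dx":0,"dy":-1,"dz":-10,"rx":0,"ry":0,"rz":0},
  {"dx":0,"dy":-1,"dz":-30,"rx":0,"ry":0,"rz":0},
  {"dx":0,"dy":-1,"dz":-55,"rx":0,"ry":0,"rz":0},
  {"dx":0,"dy":-1,"dz":-75,"rx":0,"ry":0,"rz":0},
  {"dx":0,"dy":-1,"dz":-84,"rx":0,"ry":0,"rz":0},
])

```text
clock: 2.23
tcp_pos: [0.6092, -0.0192, 0.1053]
orientation: [0.127, -3.134, -0.002]
contact_force: [-0.8, 1.2, -0.1]
grip_width: 0.0501
gripper_force: 0.0
```

>>> send_rows([
  {"dx":0,"dy":0,"dz":0,"rx":0,"ry":0,"rz":0},
  {"dx":0,"dy":0,"dz":0,"rx":0,"ry":0,"rz":0},
  {"dx":0,"dy":0,"dz":0,"rx":0,"ry":0,"rz":0},
  {"dx":0,"dy":0,"dz":0,"rx":0,"ry":0,"rz":0},
], jaw=5, newtons=25)

```text
clock: 2.57
tcp_pos: [0.6124, -0.0214, 0.1097]
orientation: [-0.123, 3.137, 0.001]
contact_force: [-0.8, 0.9, 1.0]
grip_width: 0.0135
gripper_force: 28.6
```

>>> send_rows([
  {"dx":-1,"dy":15,"dz":0,"rx":0,"ry":0,"rz":0},
  {"dx":-3,"dy":35,"dz":0,"rx":0,"ry":0,"rz":0},
  {"dx":-4,"dy":55,"dz":0,"rx":0,"ry":0,"rz":0},
  {"dx":-6,"dy":75,"dz":0,"rx":0,"ry":0,"rz":0},
  {"dx":-7,"dy":95,"dz":0,"rx":0,"ry":0,"rz":0},
])

```text
clock: 2.98
tcp_pos: [0.6051, 0.0731, 0.1096]
orientation: [-0.121, 3.137, -0.001]
contact_force: [0.6, -1.4, 1.2]
grip_width: 0.0133
gripper_force: 28.7
```

>>> send_rows([
  {"dx":-1,"dy":10,"dz":0,"rx":0,"ry":0,"rz":0},
  {"dx":-2,"dy":20,"dz":0,"rx":0,"ry":0,"rz":0},
  {"dx":-2,"dy":25,"dz":0,"rx":0,"ry":0,"rz":0},
  {"dx":-2,"dy":30,"dz":0,"rx":0,"ry":0,"rz":0},
])

```text
clock: 3.32
tcp_pos: [0.6036, 0.0936, 0.1096]
orientation: [-0.113, 3.139, -0.016]
contact_force: [-1.3, -29.3, 10.6]
grip_width: 0.0134
gripper_force: 32.0
```

It hit the stop with 29 N, so I'll relax the push before releasing.

>>> send_rows([
  {"dx":0,"dy":-6,"dz":0,"rx":0,"ry":0,"rz":0},
  {"dx":0,"dy":-7,"dz":0,"rx":0,"ry":0,"rz":0},
  {"dx":0,"dy":-7,"dz":0,"rx":0,"ry":0,"rz":0},
])

```text
clock: 3.57
tcp_pos: [0.6036, 0.0933, 0.1096]
orientation: [-0.118, 3.137, -0.003]
contact_force: [-1.0, -4.6, 6.0]
grip_width: 0.0136
gripper_force: 29.7
```

>>> send_rows([
  {"dx":0,"dy":0,"dz":0,"rx":0,"ry":0,"rz":0},
  {"dx":0,"dy":0,"dz":0,"rx":0,"ry":0,"rz":0},
  {"dx":0,"dy":0,"dz":0,"rx":0,"ry":0,"rz":0},
  {"dx":0,"dy":0,"dz":15,"rx":0,"ry":0,"rz":0},
  {"dx":0,"dy":0,"dz":45,"rx":0,"ry":0,"rz":0},
], jaw=60)

```text
clock: 3.98
tcp_pos: [0.5999, 0.0963, 0.1503]
orientation: [0.124, -3.132, 0.002]
contact_force: [-0.3, 0.6, 0.3]
grip_width: 0.0601
gripper_force: 0.0
```

>>> send_rows([
  {"dx":0,"dy":-30,"dz":40,"rx":0,"ry":0,"rz":0},
  {"dx":0,"dy":-65,"dz":60,"rx":0,"ry":0,"rz":0},
  {"dx":0,"dy":-90,"dz":80,"rx":0,"ry":0,"rz":0},
  {"dx":0,"dy":-90,"dz":80,"rx":0,"ry":0,"rz":0},
])

```text
clock: 4.32
tcp_pos: [0.605, -0.002, 0.2389]
orientation: [-0.108, 3.131, -0.005]
contact_force: [-0.1, -1.2, -0.3]
grip_width: 0.06
gripper_force: 0.0
```

```bash
python3 - <<'E'
from h import *
o=r.get_obs();print(o['clock'],o['tcp_pos'],o['orientation'])
for n in('wrist','scene','side'):
    g=grab(n);cv2.imwrite(f'pics/{n}2.png',g['frame'].astype(np.uint8))
    X=cloud(g);Z=X[...,2]
    h=X[(Z>.11)&(Z<.132)&(abs(X[...,0]-.603)<.05)&(abs(X[...,1]-.094)<.03)]
    print(n,len(h));
    if len(h)>20: print('handle',h.mean(0),cv2.minAreaRect(h[:,:2].astype(np.float32)))
    q=X[(abs(Z-.05)<.005)&(np.hypot(X[...,0]-.613,X[...,1]+.045)<.06)]
    print(len(q), q.mean(0) if len(q) else '', cv2.minEnclosingCircle(q[:,:2].astype(np.float32)) if len(q) else '')
E
```

```text
4.3167 [ 0.60502356 -0.0020475   0.23886263] [-0.10774034  3.13118609 -0.00486201]
wrist 1136
handle [0.60138987 0.09092245 0.12156535] ((0.6027237772941589, 0.09296400845050812), (0.059151921421289444, 0.014859968796372414), 4.400825500488281)
1609 [ 0.61237765 -0.04702853  0.04884341] ((0.6084984540939331, -0.04537791758775711), 0.05159860849380493)
scene 131
handle [0.60561278 0.09321991 0.12200372] ((0.6021263003349304, 0.09385043382644653), (0.06303364783525467, 0.014299592934548855), 4.464041709899902)
295 [ 0.61083604 -0.04643916  0.04932135] ((0.6181844472885132, -0.04564893618226051), 0.05192939564585686)
side 229
handle [0.60065285 0.09641142 0.12101054] ((0.6025010943412781, 0.09369003027677536), (0.05917087569832802, 0.016504820436239243), 2.9989371299743652)
309 [ 0.6110963  -0.04834824  0.04973336] ((0.609813392162323, -0.04628463089466095), 0.05000203847885132)
```

View pics/wrist2.png

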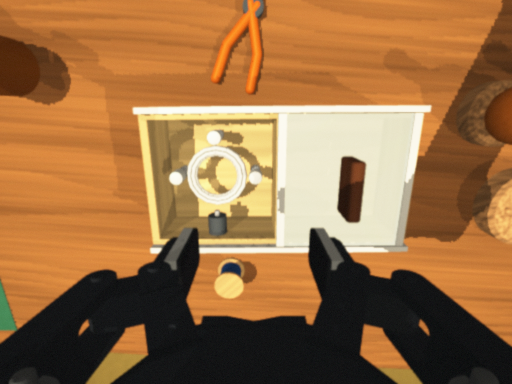

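The wrist view shows the cover fully open over the +y bay. The ring is exposed at (216,174), with its cups at (215,138), (177,178) and (255,177), and the spindle at (217,222). I'll fit the ring now and head for the flask.

```bash
python3 - <<'E'
from h import *
from scipy.optimize import least_squares
o=r.get_obs();print(o['tcp_pos'])
for n in('wrist','scene','side'):
    g=dict(np.load(f'/tmp/{n}.npz'));X=cloud(g);Z=X[...,2];c=np.array([.613,-.047])
    f=g['frame'].astype(int); white=(f.min(-1)>110)
    for it in range(8):
        d=np.hypot(X[...,0]-c[0],X[...,1]-c[1])
        m=(abs(Z-.05)<.004)&(d<.039)&(d>.020)
        q=X[m]
        s=least_squares(lambda p:np.maximum(0,abs(np.hypot(q[:,0]-p[0],q[:,1]-p[1])-.030)-.006+.0005),c,loss='soft_l1',f_scale=.001); c=s.x
    print(n,'ring',c,len(q),s.cost,np.median(q[:,2]))
    m=(Z>.03)&(Z<.2)&(np.hypot(X[...,0]-.518,X[...,1]-.295)<.04)
    q=X[m]
    def res(p):
        rho=np.hypot(q[:,0]-p[0],q[:,1]-p[1]);z=q[:,2]-.017
        ball=np.hypot(rho,z-.034)-.034
        return np.where(z<.066,ball,np.where(z<.12,rho-.011,np.where(z<.126,rho-.014,0)))
    if len(q)>100:
        s=least_squares(res,[.518,.295],loss='soft_l1',f_scale=.002);print('flask',s.x,len(q),s.cost)
E
```

```text
[0.60248955 0.00668654 0.23327325]
wrist ring [ 0.61354509 -0.04687148] 1480 2.9336567711063325e-05 0.04902007497664884
flask [0.51858774 0.29460141] 1170 0.00025883461469827085
scene ring [ 0.61373915 -0.04565092] 260 1.742852326603439e-05 0.049376114681297045
flask [0.51682326 0.29559095] 585 0.0004463560860678665
side ring [ 0.61328958 -0.04502781] 261 9.26441746377608e-06 0.049882446985763385
flask [0.51915564 0.29399851] 1241 0.00046458805082933254
```

>>> send_rows([
  {"dx":-10,"dy":30,"dz":5,"rx":0,"ry":0,"rz":0},
  {"dx":-20,"dy":65,"dz":10,"rx":0,"ry":0,"rz":0},
  {"dx":-30,"dy":100,"dz":10,"rx":0,"ry":0,"rz":0},
  {"dx":-40,"dy":140,"dz":10,"rx":0,"ry":0,"rz":0},
  {"dx":-50,"dy":180,"dz":10,"rx":0,"ry":0,"rz":0},
], jaw=60)

```text
clock: 4.88
tcp_pos: [0.5507, 0.1894, 0.2421]
orientation: [0.126, -3.137, -0.0]
contact_force: [0.5, 0.9, 0.2]
grip_width: 0.0598
gripper_force: 0.0
```

>>> send_rows([
  {"dx":-12,"dy":37,"dz":0,"rx":0,"ry":0,"rz":0},
  {"dx":-24,"dy":74,"dz":0,"rx":0,"ry":0,"rz":0},
  {"dx":-34,"dy":109,"dz":0,"rx":0,"ry":0,"rz":0},
  {"dx":-34,"dy":109,"dz":0,"rx":0,"ry":0,"rz":0},
  {"dx":-34,"dy":109,"dz":0,"rx":0,"ry":0,"rz":0},
])

```text
clock: 5.3
tcp_pos: [0.5156, 0.2997, 0.2416]
orientation: [0.136, -3.136, -0.0]
contact_force: [0.7, -1.0, -0.0]
grip_width: 0.0598
gripper_force: 0.0
```

```bash
python3 - <<'E'
from h import *
from scipy.optimize import least_squares
g=grab('wrist');cv2.imwrite('pics/w3.png',g['frame'].astype(np.uint8))
o=r.get_obs();print(o['clock'],o['tcp_pos'],o['orientation'])
X=cloud(g);Z=X[...,2];f=g['frame'].astype(int)
q=X[(Z>.132)&(Z<.155)&(np.hypot(X[...,0]-.518,X[...,1]-.295)<.03)];print(len(q))
if len(q): print(cv2.minEnclosingCircle(q[:,:2].astype(np.float32)),q.mean(0))
E
```

```text
5.35 [0.51689997 0.29700741 0.24185647] [ 1.29500392e-01 -3.13660042e+00  1.68832381e-03]
751
((0.5182414650917053, 0.2941833436489105), 0.01385059580206871) [0.51765682 0.29405145 0.14306306]
```

View pics/w3.png

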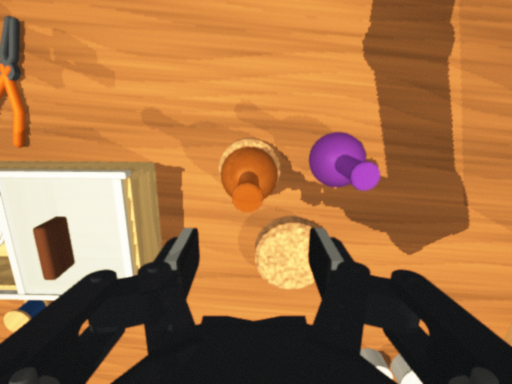

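The lip of the amber flask is at (247,198). It measures (0.518, 0.294), which matches the commanded pose. The purple flask is clear of the fingers at (350,165). I'll descend and grip.

>>> send_rows([
  {"dx":0,"dy":0,"dz":-30,"rx":0,"ry":0,"rz":0},
  {"dx":0,"dy":0,"dz":-60,"rx":0,"ry":0,"rz":0},
  {"dx":0,"dy":0,"dz":-90,"rx":0,"ry":0,"rz":0},
  {"dx":0,"dy":0,"dz":-115,"rx":0,"ry":0,"rz":0},
  {"dx":0,"dy":0,"dz":-136,"rx":0,"ry":0,"rz":0},
])

```text
clock: 5.77
tcp_pos: [0.518, 0.2931, 0.1047]
orientation: [0.12, -3.137, 0.003]
contact_force: [-0.5, 0.9, 0.3]
grip_width: 0.0602
gripper_force: 0.0
```

>>> send_rows([
  {"dx":0,"dy":0,"dz":0,"rx":0,"ry":0,"rz":0},
  {"dx":0,"dy":0,"dz":0,"rx":0,"ry":0,"rz":0},
  {"dx":0,"dy":0,"dz":0,"rx":0,"ry":0,"rz":0},
])

```text
clock: 6.02
tcp_pos: [0.5195, 0.2948, 0.1083]
orientation: [-0.121, 3.138, 0.0]
contact_force: [0.0, 0.7, 1.6]
grip_width: 0.0601
gripper_force: 0.0
```

>>> send_rows([
  {"dx":0,"dy":0,"dz":0,"rx":0,"ry":0,"rz":0},
  {"dx":0,"dy":0,"dz":0,"rx":0,"ry":0,"rz":0},
  {"dx":0,"dy":0,"dz":0,"rx":0,"ry":0,"rz":0},
  {"dx":0,"dy":0,"dz":0,"rx":0,"ry":0,"rz":0},
], jaw=10, newtons=70)

```text
clock: 6.35
tcp_pos: [0.5193, 0.2955, 0.1085]
orientation: [-0.122, 3.137, 0.002]
contact_force: [-0.0, 0.0, 4.9]
grip_width: 0.0223
gripper_force: 68.0
```

>>> send_rows([
  {"dx":0,"dy":0,"dz":10,"rx":0,"ry":0,"rz":0},
  {"dx":0,"dy":0,"dz":30,"rx":0,"ry":0,"rz":0},
  {"dx":0,"dy":0,"dz":60,"rx":0,"ry":0,"rz":0},
  {"dx":0,"dy":0,"dz":90,"rx":0,"ry":0,"rz":0},
  {"dx":0,"dy":0,"dz":120,"rx":0,"ry":0,"rz":0},
])

```text
clock: 6.77
tcp_pos: [0.5181, 0.2949, 0.229]
orientation: [0.123, -3.139, 0.001]
contact_force: [-0.1, -0.6, -1.2]
grip_width: 0.0224
gripper_force: 68.3
```

>>> send_rows([
  {"dx":5,"dy":-15,"dz":10,"rx":0,"ry":0,"rz":0},
  {"dx":12,"dy":-40,"dz":20,"rx":0,"ry":0,"rz":0},
  {"dx":20,"dy":-70,"dz":25,"rx":0,"ry":0,"rz":0},
  {"dx":28,"dy":-100,"dz":25,"rx":0,"ry":0,"rz":0},
  {"dx":37,"dy":-130,"dz":25,"rx":0,"ry":0,"rz":0},
])

```text
clock: 7.18
tcp_pos: [0.5556, 0.164, 0.2535]
orientation: [-0.124, 3.138, 0.001]
contact_force: [-0.4, 0.1, -2.1]
grip_width: 0.0223
gripper_force: 68.4
```

>>> send_rows([
  {"dx":8,"dy":-30,"dz":0,"rx":0,"ry":0,"rz":0},
  {"dx":17,"dy":-60,"dz":0,"rx":0,"ry":0,"rz":0},
  {"dx":25,"dy":-90,"dz":0,"rx":0,"ry":0,"rz":0},
  {"dx":33,"dy":-120,"dz":0,"rx":0,"ry":0,"rz":0},
  {"dx":41,"dy":-150,"dz":0,"rx":0,"ry":0,"rz":0},
])

```text
clock: 7.6
tcp_pos: [0.5964, 0.0137, 0.2529]
orientation: [0.123, -3.139, -0.0]
contact_force: [0.4, -0.0, -2.5]
grip_width: 0.0222
gripper_force: 68.4
```

>>> send_rows([
  {"dx":8,"dy":-30,"dz":0,"rx":0,"ry":0,"rz":0},
  {"dx":13,"dy":-50,"dz":0,"rx":0,"ry":0,"rz":0},
  {"dx":17,"dy":-61,"dz":0,"rx":0,"ry":0,"rz":0},
  {"dx":17,"dy":-61,"dz":0,"rx":0,"ry":0,"rz":0},
  {"dx":17,"dy":-61,"dz":0,"rx":0,"ry":0,"rz":0},
])

```text
clock: 8.02
tcp_pos: [0.6134, -0.045, 0.2523]
orientation: [0.122, -3.139, -0.001]
contact_force: [0.0, 0.7, -1.5]
grip_width: 0.0222
gripper_force: 68.7
```

```bash
cat > fl.py <<'E'
from h import *
from scipy.optimize import least_squares
def flask(n,g,c0):
    X=cloud(g);f=g['frame'].astype(int)
    amber=(f[...,2]>f[...,0]*2.2)&(f[...,2]<190)
    m=amber&(np.linalg.norm(X-c0,axis=-1)<.045)
    q=X[m]
    s=least_squares(lambda p:np.linalg.norm(q-p,axis=1)-.034,c0,loss='soft_l1',f_scale=.002)
    print(n,'ball',s.x.round(4),len(q),round(s.cost,6))
    # ring z
    return s.x
E
python3 - <<'E'
from fl import *
o=r.get_obs();print(o['clock'],o['tcp_pos'],o['orientation'],o['grip_width'])
t=o['tcp_pos']
for n in('scene','side','wrist'):
    g=grab(n)
    if n=='side':cv2.imwrite('pics/s4.png',cv2.resize(g['frame'][60:300,120:420].astype(np.uint8),None,fx=2,fy=2))
    flask(n,g,np.array([t[0],t[1],t[2]-.0555]))
E
```

```text
8.0167 [ 0.61344848 -0.0449535   0.25234695] [ 1.22479533e-01 -3.13884461e+00 -1.41316302e-03] 0.022242182063362124
scene ball [ 0.6105 -0.0452  0.1947] 588 0.00073
side ball [ 0.6126 -0.0446  0.195 ] 711 0.000574
wrist ball [ 0.6132 -0.0441  0.1948] 2891 0.003528
```

View pics/s4.png

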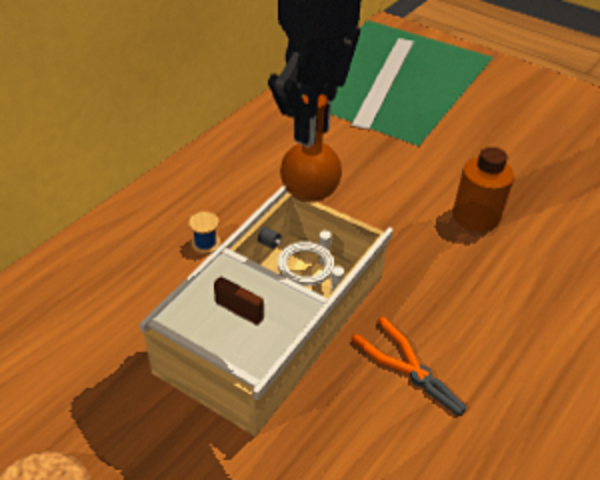

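The side view shows the flask hanging upright above the ring, with its ball at (312,170) and the ring at (305,262) in the crop. The cover is open and the jar and pliers are untouched. I'll lower to about 12 mm above seating.

>>> send_rows([
  {"dx":1,"dy":-1,"dz":-20,"rx":0,"ry":0,"rz":0},
  {"dx":1,"dy":-1,"dz":-45,"rx":0,"ry":0,"rz":0},
  {"dx":1,"dy":-1,"dz":-70,"rx":0,"ry":0,"rz":0},
  {"dx":1,"dy":-1,"dz":-95,"rx":0,"ry":0,"rz":0},
  {"dx":1,"dy":-1,"dz":-108,"rx":0,"ry":0,"rz":0},
])

```text
clock: 8.58
tcp_pos: [0.6129, -0.0446, 0.1414]
orientation: [0.127, -3.135, -0.001]
contact_force: [-0.9, 0.2, -2.0]
grip_width: 0.0218
gripper_force: 68.7
```

>>> send_rows([
  {"dx":0,"dy":0,"dz":0,"rx":0,"ry":0,"rz":0},
  {"dx":0,"dy":0,"dz":0,"rx":0,"ry":0,"rz":0},
  {"dx":0,"dy":0,"dz":-2,"rx":0,"ry":0,"rz":0},
  {"dx":0,"dy":0,"dz":-4,"rx":0,"ry":0,"rz":0},
  {"dx":0,"dy":0,"dz":-4,"rx":0,"ry":0,"rz":0},
])

```text
clock: 9.0
tcp_pos: [0.6152, -0.0467, 0.1413]
orientation: [-0.123, 3.137, 0.0]
contact_force: [0.0, -0.7, -1.7]
grip_width: 0.0223
gripper_force: 68.7
```

```bash
python3 - <<'E'
from fl import *
o=r.get_obs();print(o['clock'],o['tcp_pos'],o['contact_force'])
t=o['tcp_pos']
for n in('scene','side','wrist'):
    g=grab(n)
    if n=='side':cv2.imwrite('pics/s5.png',cv2.resize(g['frame'][100:300,160:360].astype(np.uint8),None,fx=3,fy=3,interpolation=cv2.INTER_CUBIC))
    flask(n,g,np.array([t[0],t[1],t[2]-.0575]))
E
```

```text
9.0 [ 0.61524615 -0.04674053  0.14128905] [ 0.02516487 -0.6706523  -1.70647744]
scene ball [ 0.6124 -0.0468  0.0837] 443 0.000505
side ball [ 0.6144 -0.0478  0.084 ] 553 0.000447
wrist ball [ 0.6149 -0.0478  0.0833] 3199 0.00256
```

View pics/s5.png

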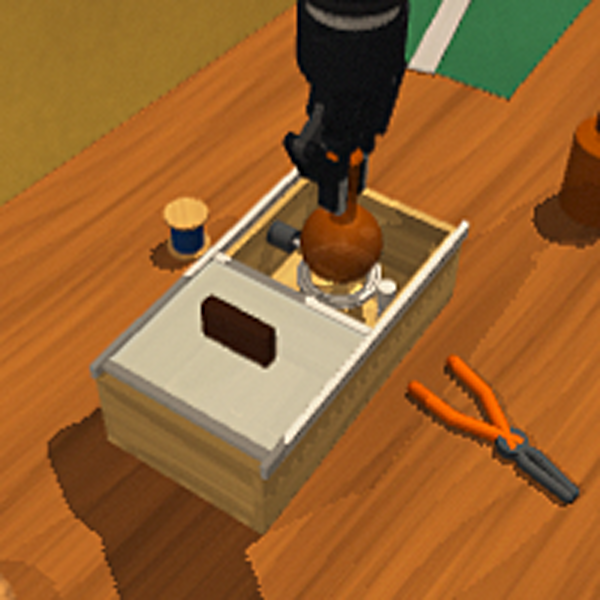

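The ball is just above the ring at (342,245), clear of the spindle at (285,235). It is about 1 mm off centre in y. I'll correct that and lower gently to contact.

>>> send_rows([
  {"dx":-0.5,"dy":1,"dz":-2,"rx":0,"ry":0,"rz":0},
  {"dx":-0.5,"dy":1,"dz":-4,"rx":0,"ry":0,"rz":0},
  {"dx":-0.5,"dy":1,"dz":-6,"rx":0,"ry":0,"rz":0},
  {"dx":-0.5,"dy":1,"dz":-8,"rx":0,"ry":0,"rz":0},
  {"dx":-0.5,"dy":1,"dz":-9,"rx":0,"ry":0,"rz":0},
])

```text
clock: 9.57
tcp_pos: [0.6146, -0.0457, 0.1313]
orientation: [-0.123, 3.138, 0.0]
contact_force: [0.4, 0.5, 2.2]
grip_width: 0.0221
gripper_force: 68.7
```

>>> send_rows([
  {"dx":0,"dy":0,"dz":-1,"rx":0,"ry":0,"rz":0},
  {"dx":0,"dy":0,"dz":-2,"rx":0,"ry":0,"rz":0},
  {"dx":0,"dy":0,"dz":-3,"rx":0,"ry":0,"rz":0},
  {"dx":0,"dy":0,"dz":-3,"rx":0,"ry":0,"rz":0},
  {"dx":0,"dy":0,"dz":-3,"rx":0,"ry":0,"rz":0},
])

```text
clock: 9.98
tcp_pos: [0.6145, -0.0457, 0.1286]
orientation: [-0.123, 3.138, 0.0]
contact_force: [0.6, 0.2, 2.4]
grip_width: 0.0221
gripper_force: 68.7
```

>>> send_rows([
  {"dx":0,"dy":0,"dz":-2,"rx":0,"ry":0,"rz":0},
  {"dx":0,"dy":0,"dz":-4,"rx":0,"ry":0,"rz":0},
  {"dx":0,"dy":0,"dz":-6,"rx":0,"ry":0,"rz":0},
  {"dx":0,"dy":0,"dz":-8,"rx":0,"ry":0,"rz":0},
  {"dx":0,"dy":0,"dz":-9,"rx":0,"ry":0,"rz":0},
])

```text
clock: 10.4
tcp_pos: [0.6148, -0.0458, 0.1197]
orientation: [-0.123, 3.138, 0.0]
contact_force: [1.0, 1.3, 7.4]
grip_width: 0.0219
gripper_force: 68.7
```

>>> send_rows([
  {"dx":0,"dy":0,"dz":-2,"rx":0,"ry":0,"rz":0},
  {"dx":0,"dy":0,"dz":-3.5,"rx":0,"ry":0,"rz":0},
  {"dx":0,"dy":0,"dz":-3.5,"rx":0,"ry":0,"rz":0},
  {"dx":0,"dy":0,"dz":-3.5,"rx":0,"ry":0,"rz":0},
])

```text
clock: 10.73
tcp_pos: [0.615, -0.0458, 0.1166]
orientation: [-0.123, 3.137, 0.0]
contact_force: [0.2, 1.2, 8.5]
grip_width: 0.0218
gripper_force: 68.7
```

```bash
python3 - <<'E'
from fl import *
o=r.get_obs();print(o['clock'],o['tcp_pos'],o['contact_force'])
t=o['tcp_pos']
for n in('scene','side','wrist'):
    g=grab(n)
    if n=='side':cv2.imwrite('pics/s6.png',cv2.resize(g['frame'][100:300,160:360].astype(np.uint8),None,fx=3,fy=3,interpolation=cv2.INTER_CUBIC))
    flask(n,g,np.array([t[0],t[1],t[2]-.0575]))
    X=cloud(g);f=g['frame'].astype(int);d=np.hypot(X[...,0]-.6134,X[...,1]+.046)
    m=(d>.027)&(d<.036)&(X[...,2]>.02)&(X[...,2]<.06)&(f.min(-1)>90)
    print('ring z',m.sum(),np.percentile(X[m][:,2],[10,50,90]) if m.sum() else '')
    h=X[(X[...,2]>.11)&(X[...,2]<.132)&(abs(X[...,0]-.603)<.05)&(abs(X[...,1]-.094)<.03)]
    if len(h)>20: print('handle',cv2.minAreaRect(h[:,:2].astype(np.float32)))
E
```

```text
10.7333 [ 0.61498975 -0.04575749  0.1166097 ] [0.1615436  1.22315971 8.47377738]
scene ball [ 0.6117 -0.0459  0.0591] 408 0.000463
ring z 88 [0.02950882 0.03399019 0.03658706]
handle ((0.602107048034668, 0.09381680935621262), (0.06116259843111038, 0.014226124621927738), 4.526333808898926)
side ball [ 0.6141 -0.0465  0.0595] 525 0.000403
ring z 66 [0.03221488 0.03500708 0.03693593]
handle ((0.602077066898346, 0.09427429735660553), (0.05910368263721466, 0.015385576523840427), 5.535238265991211)
wrist ball [ 0.6145 -0.0467  0.0589] 3517 0.002612
ring z 667 [0.03229689 0.03430875 0.03559729]
handle ((0.6043602228164673, 0.08662563562393188), (0.0594586618244648, 0.008942699991166592), 8.60435962677002)
```

View pics/s6.png

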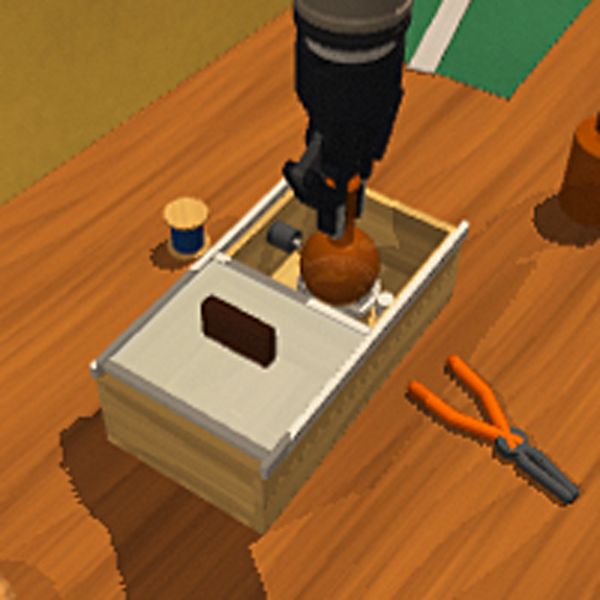

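The flask is upright and seated at (340,265), and the ring is about 15 mm down. The cover is still fully open. I'll press about 1 mm more, let it settle and hand in.

>>> send_rows([
  {"dx":0,"dy":0,"dz":-0.6,"rx":0,"ry":0,"rz":0},
  {"dx":0,"dy":0,"dz":-1.2,"rx":0,"ry":0,"rz":0},
  {"dx":0,"dy":0,"dz":-1.2,"rx":0,"ry":0,"rz":0},
  {"dx":0,"dy":0,"dz":-1.2,"rx":0,"ry":0,"rz":0},
  {"dx":0,"dy":0,"dz":-1.2,"rx":0,"ry":0,"rz":0},
])

```text
clock: 11.3
tcp_pos: [0.6151, -0.0457, 0.1156]
orientation: [-0.123, 3.137, 0.0]
contact_force: [0.5, 0.0, 10.2]
grip_width: 0.022
gripper_force: 68.7
```

```bash
python3 - <<'E'
from h import *
o=r.get_obs();print(o['clock'],o['tcp_pos'],o['contact_force']);print(r.hand_in())
E
```

```text
11.3 [ 0.61510639 -0.04573884  0.11560021] [ 0.53854312  0.04529448 10.23873524]
the job is handed in; nothing more can be done
None
```

I handed the job in at 11.3 s: the cover is fully open at its stop, and the gripper is still holding the flask upright in the sprung ring, pressed about 16 of 18 mm down (hand-in gave no verdict).

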